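Seat a plaster mould in the draining cradle and wedge it up to drain

TASK

Set the white plaster mould flat and square in the pocket of the wooden cradle, its spout away from the wedge opening, and let go of it. Then grip the orange wedge, lay it on the cradle's deck and slide it in through the opening, toe first, under the mould's plain end until that end is lifted about 5 mm clear of its rests while the spout end stays down, and finish still gripping the wedge there, with only the wedge holding that end up. Leave the pots and tools around undisturbed.

Things in the scene. Friction and masses are not known exactly. Their poses are not given: they have to be found in the camera images.
- mould_center (a point): Centre of the loose white plaster mould: block 120 mm long (x), 60 wide (y), 45 high, 0.25 to 0.49 kg, an 88 x 36 mm clay-coloured hollow open on top and a 16 mm spout notch in its +x end wall. Flat long sides: grip across the 60 mm. Starts flat on the table, spout pointing away from the robot within 0.5 rad.
- mould_lift (a point): Middle of the mould's bottom edge at its plain (-x) end, 60 mm from its centre: the edge to raise. Axes as the mould's. It reads about the height of cradle_pocket when seated.
- mould_spout (a point): Middle of the mould's bottom edge at its spout (+x) end. Axes as the mould's.
- wedge_grip (a point): Centre of the grip block of the loose orange plastic wedge, 23 mm above its flat underside; block 40 mm long (x), 46 high, wedge 26 wide (y) all along: grip across that. Its ramp runs to +x: 22 mm high at x = 20 mm, falling evenly (1 in 5) to 4 mm at the toe, x = 110 mm. 90 g. Starts flat on the table, toe pointing away from the robot within 0.4 rad.
- wedge_toe (a point): Middle of the wedge's toe on its underside, 110 mm ahead of the grip block's centre.
- cradle_pocket (a point): Centre of the fixed wooden cradle's pocket, at the level of the black rests (18 mm above the table). x points from the wedge opening to the closed end stop, z up. Pocket 125 (x) by 65 mm (y): 2.5 mm play all round. Dark cheeks at its corners, with outward-sloping lips, reach 19 mm above the rests and leave 51 mm wide gaps at mid-length for fingers; end stop to 23 mm.
- cradle_opening (a point): Middle of the wedge opening, on the deck (8 mm above the table, 10 mm below the rests), at the outer face of the front wall, 72.5 mm from the pocket's centre; x points in. 36 mm wide between stubs 24 mm high, 10 mm thick. Deck 100 mm wide, runs 117 mm out and on under the mould. A wedge on it starts to lift the mould with its toe 30 mm past the mould's plain end; 5 mm more lifts 1 mm.
- bowl: Bystander, not to be disturbed: terracotta bowl, 100 mm wide, 55 mm high; origin at the centre of its underside.
- vase: Bystander, not to be disturbed: white vase, 90 mm wide, 125 mm high; origin at the centre of its underside.
- jar: Bystander, not to be disturbed: amber glass jar, 60 mm wide, 75 mm high; origin at the centre of its underside.
- disc: Bystander, not to be disturbed: flat round plaster disc, 70 mm wide, 20 mm high; origin at the centre of its underside.
- rib: Bystander, not to be disturbed: wooden-handled spatula, 190 mm long; lying flat.
- cup: Bystander, not to be disturbed: blue ceramic cup, 70 mm wide, 90 mm high; origin at the centre of its underside.
There are look-alikes about, which are no part of the job. Of the things shaped like the part that bears wedge_grip, the orange one is meant.

How it is judged:
On the way:
1. the mould is seated flat and square in the pocket, spout away from the wedge opening, and let go (x of mould_center in the frame of cradle_pocket between -0.007 and 0.007 m and y of mould_center in the frame of cradle_pocket between -0.006 and 0.006 m and angle between the x axis of mould_center and the x axis of cradle_pocket, either way round below 0.08 rad and x of mould_spout in the frame of cradle_pocket above 0.03 m and z of mould_center in the frame of cradle_pocket below 0.0245 m and z of each of mould_lift, mould_spout in the frame of cradle_pocket below 0.0015 m and angle between mould_center's own z axis and vertical below 0.03 rad and contact force between each of the arm, the fingers and mould below 0.1 N and contact force between wedge and mould below 0.05 N and linear speed of mould below 0.02 m/s), for 0.3 s.
At the end, for the whole second after the job is handed in: Mould in the pocket, spout to the end stop; plain end 2 to 8 mm above its rests, carried by the wedge alone; spout end within 2 mm of its rest; all still; wedge along the channel, level (0.1 rad), within 5 mm of the deck, held by the fingers (over 2 N); robot not touching the mould (x of mould_center in the frame of cradle_pocket between -0.007 and 0.007 m and y of mould_center in the frame of cradle_pocket between -0.006 and 0.006 m and angle between the x axis of mould_center and the x axis of cradle_pocket, either way round below 0.08 rad and x of mould_spout in the frame of cradle_pocket above 0.03 m and z of mould_lift in the frame of cradle_pocket between 0.002 and 0.008 m and z of mould_spout in the frame of cradle_pocket between -0.002 and 0.002 m and contact force between wedge and mould above 0.3 N and contact force between the fingers and wedge above 2 N and contact force between each of the fingers, the arm and mould below 0.1 N and linear speed of each of mould, wedge below 0.01 m/s and angle between wedge_grip's own z axis and vertical below 0.1 rad and z of wedge_grip in the frame of cradle_pocket between 0.008 and 0.018 m and y of wedge_toe in the frame of cradle_pocket between -0.012 and 0.012 m); the arm keeps its last pose, push and grip.
It fails at once if a bystander is pushed more than 25 mm or tipped over (distance of any of bowl, vase, jar, disc, rib, cup from where it was at the start of the episode above 0.025 m or angle between any of vase, jar, cup, bowl's own z axis and vertical above 0.4 rad).
It fails at once if the mould is tipped steeply (angle between mould_center's own z axis and vertical above 0.5 rad).
It also fails if it takes over 69 s, if anything falls off the work surface, if the arm or the gripper's body presses on something with over 40 N, if the wrist force passes 120 N, or if a joint passes its speed limit or range.

ROBOT

A 6-joint arm with a two-finger parallel gripper is mounted at the origin on the work surface. World frame = base frame: x ahead of the robot, y to its left, z up, the work surface at z = 0. Lengths are in m, angles in rad, forces in N, time in s.
With the tool pointing down it reaches from about 0.3 to 0.775 m from the base axis. Payload 14.6 kg.
Tool frame: the origin (TCP) lies midway between the tips of the shut fingers; the grasp point (between the pads) lies 19 mm behind it; z points along the fingers, y is the line along which they close (so a half turn about z gives the same grasp; the last joint's range is limited). The gripper opens to 85 mm and grips with 20 to 120 N. Pads are 22 mm wide; open, the fingers measure 114 mm over their backs; the gripper's body (76 mm by 85 mm) begins 54 mm behind the grasp point. The pads swing forward as they close: fully open they stand 13 mm farther back than shut.
Start: joints at [-1.347, 0.3, 1.521, -0, 1.321, -0.067], TCP at [0.158, -0.527, 0.231] pointing down, gripper open.
Joint ranges: [-3.03, 3.03], [-0.79, 2.21], [0.23, 2.52], [-1.04, 4.18], [0, 3.07], [-2.55, 2.55]. Speed limits (rad/s): [2.22, 2.22, 2.57, 3.14, 3.14, 3.14].

INTERFACE

Orientations are given as a rotation vector (axis times angle).
In Python, from station import sense, capture, sign_off gives the robot as it stands.
- The arm moves only by the tool servo_tool, never from a script. Its argument "steps" is a list of rows, each a list of 4 numbers: the shift along the world's x, y, z in cm, then the turn about the world's z in rad. A call has 1 to 20 rows; each row shifts and turns the commanded pose from where the row before left it; what a row does not reach is not made up. A row lasts 1/8 s, in which the tool goes at most 62.5 mm and 10.7 degrees, less where a joint would pass 70% of its speed; a pose out of reach is approached as far as the arm can. A call with a gripper value outside its range is refused whole. "fingers" is the opening in per cent of the stroke, from 0 (shut) to 100 (fully open), set as the call begins (left out, the last holds). The fingers move at their own pace and stop on an object; "squeeze" is the grip in N (left out, the last holds). Time passes only in rows, so rows that do not move let the fingers close. It gives the time, the measured TCP pose, the force, the opening and the grip force at its end, in the units of the state.
- sense(): the state, without advancing time (a new reading comes with each control period).
- capture(name): name is "side" or "top" or "wrist"; returns a dict with "frame" (400x640x3 uint8, blue, green, red), "z_map" (400x640 float32, m along the optical axis (not along the pixel's ray), 0 where there is no reading), "camera_matrix" (3x3 intrinsics, pixels), "distortion" ([k1, k2, p1, p2, k3] as OpenCV has them; the pictures are not rectified), "rvec" (rotation vector, rad) and "tvec" (3), from world to camera coordinates, as OpenCV has them. Camera axes: x right, y down, z forward; pixel columns grow to the right and rows downward; lengths in m; the calibration is good to about 2 mm. A picture is of the moment at which its call begins.
- sign_off(): hands the job in; it is judged then, once.
The state is a dict: "t": time; "joint_positions": joint angles; "qvel": joint speeds; "effort": joint torques, N m; "ee_pos": TCP position; "orientation": TCP orientation; "contact_force": force on the tool from outside, world axes, zero at the start; "torque": the same for the moment, N m; "finger_gap": opening from 0.0 (shut) to 1.0 (fully open); "gripper_force": force on a finger pad.
Only numpy, scipy, OpenCV 4.12 (cv2) and the standard library are available. Lean on these libraries where they do the work, as an engineer would, in place of code of your own. Each camera call takes 0.05 s, during which the arm holds its last target. There are 200 camera calls.

## Working session

There is one attempt and no reset: what is moved stays moved. The work goes in short steps, Python scripts to look and compute and a tool call to move; the robot and the scene stay as the last step left them, time stands still between calls to the robot, and variables do not carry over. Pictures are saved under pics/ and viewed, at most 10 in all, crops included, and the job is handed in when it is done.

Besides the shell and the picture viewer there is one more tool, called in YAML: its name, and indented under it one key for each argument. servo_tool: Moves the arm, as the interface text tells. Its arguments: {"type":"object","properties":{"steps":{"type":"array","items":{"type":"array","items":{"type":"number"}}},"fingers":{"type":"number"},"squeeze":{"type":"number"}},"required":["steps"]}

```bash
mkdir -p pics; ls
cat > h.py <<'E'
import numpy as np, cv2, pickle
from station import sense, capture, sign_off
def cap(n):
    c=capture(n); c['R']=cv2.Rodrigues(np.array(c['rvec'],float))[0]; c['t']=np.array(c['tvec'],float).ravel(); return c
def rays(c,px):
    K=np.array(c['camera_matrix'],float); D=np.array(c['distortion'],float)
    u=cv2.undistortPoints(np.array(px,float).reshape(-1,1,2),K,D).reshape(-1,2)
    d=np.c_[u,np.ones(len(u))]@c['R']; return -c['R'].T@c['t'], d
def onplane(c,px,z):
    o,d=rays(c,px); return o+d*((z-o[2])/d[:,2])[:,None]
def cloud(c):
    "world xyz for every pixel from depth"
    z=c['z_map']; h,w=z.shape; g=np.stack(np.meshgrid(np.arange(w),np.arange(h)),-1).reshape(-1,2)
    o,d=rays(c,g); return (o+d*z.reshape(-1,1)).reshape(h,w,3)
E
python3 - <<'E'
from h import *
for n in('top','side'):
    c=cap(n); cv2.imwrite(f'pics/{n}0.png',c['frame']); pickle.dump(c,open(f'{n}0.pkl','wb')); print(n,-c['R'].T@c['t'],c['R'][2], (c['z_map']>0).mean())
s=sense(); print(s['t'],s['ee_pos'],s['orientation'],s['finger_gap'])
E
```

```text
pics
top [0.13215039 0.00736773 1.87270706] [ 0.21456708  0.00732546 -0.97668178] 0.99578125
side [0.02736092 1.05669313 0.71494292] [ 0.38573412 -0.7796921  -0.49324377] 0.9960546875
0.1 [ 0.15762807 -0.52669906  0.23077418] [-3.10738263e+00 -4.55006860e-01  1.28105223e-04] 0.9999682387690481
```

View pics/top0.png

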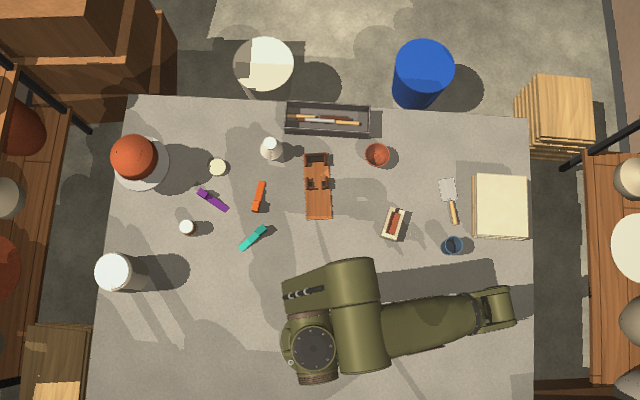

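View pics/side0.png

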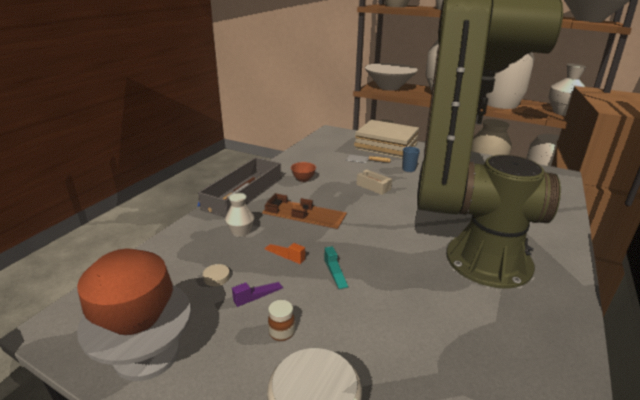

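Top view: the wedge candidates are orange (259,196), purple (212,200) and teal (253,238), so I choose orange. The mould candidates are the small white block with a clay hollow (393,223) and the large plaster slab (500,205), so I choose the small one. The cradle is at (317,185) with its deck toward the robot.

Run:
```python
from h import *
c=pickle.load(open('top0.pkl','rb')); P=cloud(c); f=c['frame']
cv2.imwrite('pics/crop0.png',cv2.resize(f[140:255,185:475],None,fx=2.7,fy=2.7,interpolation=cv2.INTER_CUBIC))
hsv=cv2.cvtColor(f,cv2.COLOR_BGR2HSV)
def rep(n,box,m,zmin):
    x0,y0,x1,y1=box; sel=np.zeros(f.shape[:2],bool); sel[y0:y1,x0:x1]=True
    sel&=m&(P[...,2]>zmin); p=P[sel]; r=cv2.minAreaRect((p[:,:2]*1000).astype(np.float32))
    print(n,sel.sum(),r,'z',np.percentile(p[:,2],[5,50,95]).round(3))
al=np.ones(f.shape[:2],bool)
rep('mould',(370,195,420,250),al,.03)
rep('wedge',(245,172,272,220),(hsv[...,1]>170),.003)
rep('wedge block',(245,172,272,220),(hsv[...,1]>170),.035)
rep('cradle',(298,145,340,225),al,.004)
for n,px in dict(bowl=(377,154),vase=(270,148),jar=(187,227),disc=(217,167),rib=(450,200),cup=(452,245)).items(): print(n,P[px[1],px[0]].round(3))
```

```text
mould 344 ((309.3114013671875, -172.50982666015625), (94.88273620605469, 495.9486999511719), 55.3947639465332) z [0.031 0.044 0.054]
wedge 177 ((353.1130676269531, 158.6414794921875), (529.4428100585938, 80.76695251464844), 25.72236442565918) z [0.006 0.019 0.049]
wedge block 60 ((318.4341125488281, 143.82073974609375), (460.40130615234375, 36.26000213623047), 31.71964454650879) z [0.038 0.045 0.051]
cradle 1647 ((451.07342529296875, 3.0512313842773438), (635.7113037109375, 165.01380920410156), 3.977141857147217) z [0.004 0.01  0.036]
bowl [ 0.748 -0.214 -0.001]
vase [0.702 0.205 0.13 ]
jar [0.391 0.5   0.07 ]
disc [0.648 0.424 0.012]
rib [ 0.573 -0.51   0.01 ]
cup [ 0.395 -0.52   0.004]
```

View pics/crop0.png

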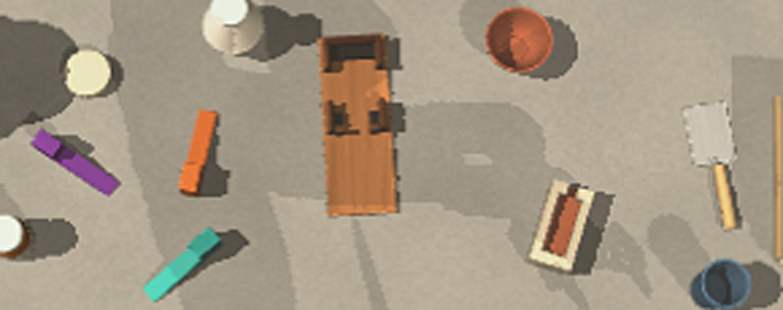

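The crop confirms the orange wedge, with its grip block at crop (190,180) and toe at (208,115). It also shows the mould with its hollow and its spout at (573,190), and the cradle with the closed end away from the robot.

Run:
```python
from h import *
c=pickle.load(open('top0.pkl','rb'))
px=lambda a:[(185+x/2.7,140+y/2.7) for x,y in a]
m=onplane(c,px([(565,227),(575,187),(548,265)]),.045); print('mould c,spout,plain',m.round(3))
w=onplane(c,px([(188,190),(190,178)]),.046); print('wedge blk',w.round(3)); print('toe',onplane(c,px([(209,112)]),.004).round(3))
d=onplane(c,px([(330,215),(398,213)]),.008); print('deck',d.round(3)); d=onplane(c,px([(321,38),(384,36)]),.04); print('stop',d.round(3))
print('bowl',onplane(c,px([(519,40)]),.03).round(3),'cup',onplane(c,px([(722,285)]),.05).round(3),'teal',onplane(c,px([(205,243),(150,295)]),.03).round(3))
print('vase',onplane(c,px([(232,40)]),.03).round(3))
print(cv2.Rodrigues(np.array(sense()['orientation']))[0].round(3))
w=cap('wrist');print(-w['R'].T@w['t'],w['R'])
```

```text
mould c,spout,plain [[ 0.457 -0.284  0.045]
 [ 0.516 -0.297  0.045]
 [ 0.401 -0.262  0.045]]
wedge blk [[0.476 0.253 0.046]
 [0.493 0.251 0.046]]
toe [[0.602 0.238 0.004]]
deck [[ 0.46   0.05   0.008]
 [ 0.469 -0.048  0.008]]
stop [[ 0.715  0.08   0.04 ]
 [ 0.724 -0.012  0.04 ]]
bowl [[ 0.734 -0.211  0.03 ]] cup [[ 0.387 -0.509  0.05 ]] teal [[0.404 0.224 0.03 ]
 [0.325 0.295 0.03 ]]
vase [[0.707 0.211 0.03 ]]
[[ 0.958  0.287 -0.   ]
 [ 0.287 -0.958  0.001]
 [ 0.    -0.001 -1.   ]]
[ 0.22621848 -0.50645238  0.37405062] [[ 0.28594797 -0.95824411 -0.00141207]
 [-0.91955503 -0.27481673  0.2808813 ]
 [-0.26954091 -0.07901896 -0.95974148]]
```

servo_tool:
  steps:
    - [3.3,2.7,0,-0.065]
    - [3.3,2.7,0,-0.065]
    - [3.3,2.7,0,-0.065]
    - [3.3,2.7,0,-0.065]
    - [3.3,2.7,0,-0.065]
    - [3.3,2.7,0,-0.065]
    - [3.3,2.7,0,-0.065]
    - [3.3,2.7,0,-0.065]
    - [3.3,2.7,0,-0.07]
    - [0,0,0,0]
    - [0,0,0,0]

```text
t: 1.52
ee_pos: [0.4544, -0.2841, 0.231]
orientation: [-3.107, 0.467, 0.001]
contact_force: [-0.1, 0.0, 0.6]
finger_gap: 0.995
gripper_force: 0.0
```

```bash
cat >> h.py <<'E'
def yaw(s):
    R=cv2.Rodrigues(np.array(s['orientation'],float))[0]; return np.arctan2(R[1,0],R[0,0])
def top_rect(P,zlo,zhi,box,mask=None):
    m=(P[...,2]>zlo)&(P[...,2]<zhi)&(P[...,0]>box[0])&(P[...,0]<box[1])&(P[...,1]>box[2])&(P[...,1]<box[3])
    if mask is not None: m&=mask
    m=m.astype(np.uint8); n,l,st,_=cv2.connectedComponentsWithStats(m); k=1+np.argmax(st[1:,4]); p=P[l==k]
    return cv2.minAreaRect((p[:,:2]*1000).astype(np.float32)), len(p), np.median(p[:,2]), p
E
python3 - <<'E'
from h import *
c=cap('wrist'); cv2.imwrite('pics/w1.png',c['frame']); P=cloud(c); s=sense(); print(s['ee_pos'],yaw(s),s['t'])
r,n,z,p=top_rect(P,.038,.055,(.3,.6,-.4,-.15)); print(r,n,z)
pickle.dump(c,open('w1.pkl','wb'))
E
```

```text
[ 0.45412667 -0.28436911  0.2311445 ] -0.2992758605675165 1.575
((461.19097900390625, -276.4371643066406), (60.281768798828125, 119.7749252319336), 75.04090881347656) 4409 0.04556023472638587
```

View pics/w1.png

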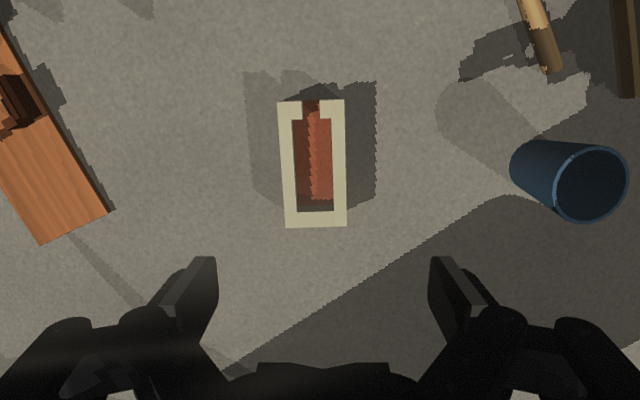

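The mould top face measures 60.3 × 119.8 mm with its spout forward, so the match is good (pixels 278–346, 100–228). I'll descend and grip it.

servo_tool:
  steps:
    - [0.7,0.7,-2,0.037]
    - [0,0,-5,0]
    - [0,0,-5,0]
    - [0,0,-5,0]
    - [0,0,-3,0]
    - [0,0,-2.4,0]
    - [0,0,0,0]
  fingers: 100

```text
t: 2.45
ee_pos: [0.4604, -0.2771, 0.0061]
orientation: [-3.113, 0.412, 0.004]
contact_force: [-0.0, -0.9, -0.2]
finger_gap: 1.001
gripper_force: 0.0
```

servo_tool:
  steps:
    - [0,0,0,0]
    - [0,0,0,0]
    - [0,0,0,0]
    - [0,0,0,0]
    - [0,0,0,0]
    - [0,0,0,0]
  fingers: 0
  squeeze: 40

```text
t: 3.2
ee_pos: [0.4622, -0.2776, 0.0087]
orientation: [3.113, -0.411, 0.003]
contact_force: [-2.3, -2.1, 6.9]
finger_gap: 0.696
gripper_force: 44.8
```

servo_tool:
  steps:
    - [0,0,2,0]
    - [0,0,5,0]
    - [0,0,5,0]
    - [1.3,4.6,3.3,0.058]
    - [1.3,4.6,3.3,0.058]
    - [1.3,4.6,3.3,0.058]
    - [1.3,4.6,3.3,0.058]
    - [1.3,4.6,3.3,0.058]
    - [1.3,4.7,3.3,0.06]
    - [0,0,0,0]
    - [0,0,0,0]

```text
t: 4.58
ee_pos: [0.5392, -0.0001, 0.3247]
orientation: [3.138, 0.138, -0.002]
contact_force: [1.0, 0.6, -3.8]
finger_gap: 0.693
gripper_force: 45.5
```

Run:
```python
from h import *
c=cap('wrist'); cv2.imwrite('pics/w2.png',c['frame']); P=cloud(c); s=sense(); print(s['ee_pos'],yaw(s),s['t'],s['finger_gap'],s['contact_force'])
pickle.dump((c,s),open('w2.pkl','wb'))
```

```text
[ 0.53915614 -0.00058626  0.32443687] 0.08682822496667879 4.625 0.6940931236059016 [-0.15593961  0.55951247 -4.00000234]
```

View pics/w2.png

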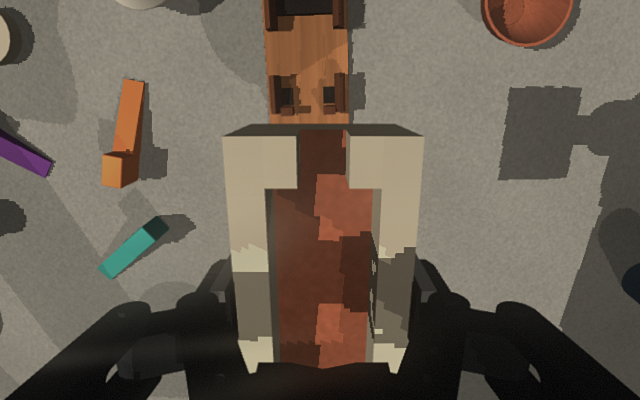

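The wrist view shows the mould held with its spout forward (image 225–422, from row 125 down). The cradle pocket lies ahead, with front cheeks at rows 75–115 and far cheeks at rows 0–30. The orange wedge is at left, block (118,165).

Run:
```python
from h import *
c,s=pickle.load(open('w2.pkl','rb')); P=cloud(c); f=c['frame']
r,n,z,p=top_rect(P,.345,.385,(.4,.65,-.1,.1)); print('mould',r,n,z)
hsv=cv2.cvtColor(f,cv2.COLOR_BGR2HSV)
box=(.56,.76,-.06,.1)
def in_(zl,zh): 
    m=(P[...,2]>zl)&(P[...,2]<zh)&(P[...,0]>.56)&(P[...,0]<.76)&(P[...,1]>-.08)&(P[...,1]<.1); return m
# deck/wall edges between cheeks, rows 34..70: any z>.005
for v in range(34,72,6):
    u=np.where(in_(.0045,.05)[v])[0]; print(v,u.min(),u.max(),P[v,u.min()].round(4),P[v,u.max()].round(4))
h=in_(.030,.045).astype(np.uint8); k,l,st,ce=cv2.connectedComponentsWithStats(h)
for i in range(1,k):
    if st[i,4]>15: 
        q=P[l==i]; print(st[i],cv2.minAreaRect((q[:,:2]*1000).astype(np.float32)),np.median(q[:,2]))
# wedge
m=(hsv[...,1]>150)&(hsv[...,0]<20)
r,n,z,p=top_rect(P,.004,.06,(.4,.65,.12,.3),m); print('wedge',r,n)
r,n,z,p=top_rect(P,.040,.055,(.4,.65,.12,.3),m); print('block',r,n,z)
im=cv2.resize(f[0:130,240:380],None,fx=5,fy=4.5,interpolation=cv2.INTER_CUBIC); cv2.imwrite('pics/c2.png',im)
```

```text
mould ((557.508544921875, -35.386539459228516), (94.84064483642578, 49.8539924621582), 12.301090240478516) 17091 0.3616652804803766
34 264 347 [0.671  0.0814 0.0094] [ 0.6795 -0.0168  0.008 ]
40 264 347 [0.6644 0.0812 0.0085] [ 0.6728 -0.0175  0.0079]
46 265 347 [0.6576 0.0796 0.0093] [ 0.6659 -0.0182  0.0095]
52 265 347 [0.6508 0.0792 0.0095] [ 0.6591 -0.0188  0.0099]
58 266 347 [0.644  0.0776 0.0098] [ 0.6524 -0.0196  0.0084]
64 266 347 [0.6371 0.0774 0.009 ] [ 0.6454 -0.0202  0.0098]
70 267 347 [0.6303 0.0759 0.0083] [ 0.6385 -0.021   0.0095]
[265   0  10  29 233] ((689.3333129882812, 72.80426025390625), (29.757062911987305, 10.204747200012207), 4.193042278289795) 0.03562846302969325
[333   0  10  27 201] ((697.10498046875, -2.964615821838379), (27.125080108642578, 9.827794075012207), 9.373154640197754) 0.03605189993683655
[323  73  22  41 375] ((609.7311401367188, -6.440804481506348), (46.39080810546875, 22.490671157836914), 1.8142647743225098) 0.03467345176758052
[270  75  23  42 396] ((601.731689453125, 54.79186248779297), (46.935543060302734, 25.537033081054688), 5.916760444641113) 0.0343125779010737
wedge ((542.1002807617188, 250.29229736328125), (28.190326690673828, 128.6919708251953), 83.5346908569336) 2815
block ((497.78375244140625, 255.0457763671875), (25.67658042907715, 39.262672424316406), 82.2113265991211) 699 0.04644562694464244
```

View pics/c2.png

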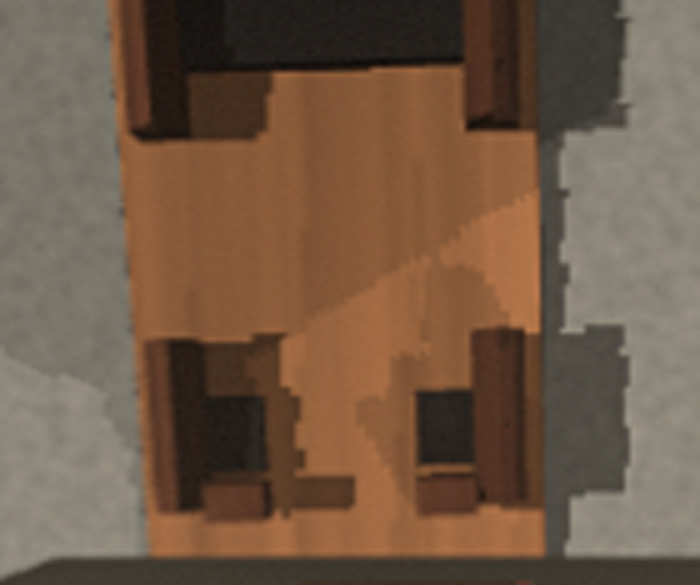

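Run:
```python
from h import *
c,s=pickle.load(open('w2.pkl','rb')); P=cloud(c)
t=np.array(s['ee_pos']); y=yaw(s); R=np.array([[np.cos(y),-np.sin(y)],[np.sin(y),np.cos(y)]])
L=(P[...,:2]-t[:2])@R  # tool-yaw frame
for u in (235,255,275,375,395,410):
    col=[(v,L[v,u].round(4),P[v,u,2].round(4)) for v in range(120,160) if .345<P[v,u,2]<.4]
    print(u,col[0],col[12])
for v in (150,180,210):
    us=[u for u in range(200,450) if .345<P[v,u,2]<.4]; print(v,us[0],L[v,us[0]].round(4),us[-1],L[v,us[-1]].round(4))
```

```text
235 (131, array([0.0591, 0.03  ]), np.float64(0.3461)) (143, array([0.0572, 0.0263]), np.float64(0.3621))
255 (130, array([0.0594, 0.0232]), np.float64(0.3463)) (142, array([0.0574, 0.0205]), np.float64(0.3613))
275 (130, array([0.0593, 0.0165]), np.float64(0.3454)) (142, array([0.0573, 0.0146]), np.float64(0.3612))
375 (130, array([ 0.0594, -0.0171]), np.float64(0.3467)) (142, array([ 0.0574, -0.0151]), np.float64(0.3612))
395 (131, array([ 0.0594, -0.0233]), np.float64(0.3491)) (143, array([ 0.0571, -0.0211]), np.float64(0.3611))
410 (131, array([ 0.059 , -0.0291]), np.float64(0.3454)) (143, array([ 0.0571, -0.0255]), np.float64(0.3613))
150 223 [0.055  0.0302] 423 [ 0.0552 -0.0293]
180 225 [0.0457 0.0304] 421 [ 0.0458 -0.0296]
210 228 [0.036  0.0302] 418 [ 0.0359 -0.0296]
```

servo_tool:
  steps:
    - [3.8,1,-2,0.01]
    - [3.8,1,-4,0.01]
    - [3.9,1,-4.5,0.01]
    - [0,0,-5,0]
    - [0,0,-5,0]
    - [0,0,-4,0]
    - [0,0,-2,0]
    - [0,0,0,0]
    - [0,0,0,0]

```text
t: 5.75
ee_pos: [0.6555, 0.0298, 0.0622]
orientation: [3.136, 0.184, 0.004]
contact_force: [-1.1, 0.0, -3.1]
finger_gap: 0.692
gripper_force: 45.3
```

Run:
```python
from h import *
c=cap('wrist'); s=sense(); print(s['ee_pos'],yaw(s),s['t'],s['contact_force']); P=cloud(c)
# cheek/end stop tops vs held mould in cradle frame (pocket est)
o=np.array([.654,.0298]); y=.118; R=np.array([[np.cos(y),-np.sin(y)],[np.sin(y),np.cos(y)]]); L=(P[...,:2]-o)@R
m=(P[...,2]>.03)&(P[...,2]<.048)&(abs(L[...,0])<.09)&(abs(L[...,1])<.06)
k,l,st,ce=cv2.connectedComponentsWithStats(m.astype(np.uint8))
for i in range(1,k):
    if st[i,4]>80: q=L[l==i]; print(st[i],np.percentile(q,[1,99],axis=0).round(4).tolist(),np.median(P[l==i][:,2]))
cv2.imwrite('pics/w3.png',c['frame'])
```

```text
[0.65555658 0.02992363 0.06228623] 0.11757924239262746 5.8 [-0.38013592 -0.11072383 -3.54334173]
[ 226   93  191   39 4907] [[0.0578, -0.0429], [0.0727, 0.0437]] 0.03665691054659437
```

View pics/w3.png

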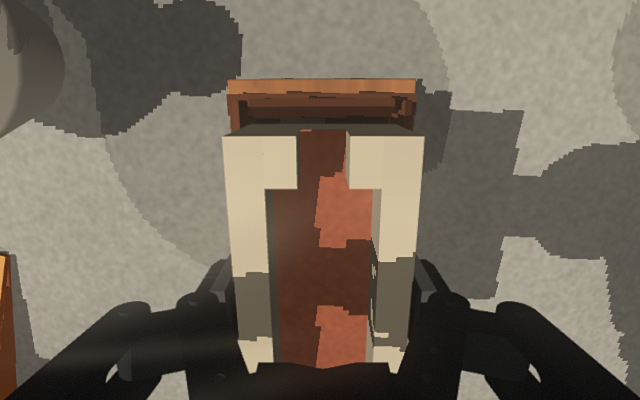

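The mould hovers squarely behind the end stop (stop at rows 80–130, cols 228–416). The offsets are within 1 mm, so I'll lower it.

servo_tool:
  steps:
    - [-0.1,0,-1,0]
    - [0,0,-1,0]
    - [0,0,-0.6,0]
    - [0,0,-0.4,0]
    - [0,0,-0.3,0]
    - [0,0,-0.2,0]
    - [0,0,0,0]

```text
t: 6.68
ee_pos: [0.6541, 0.0301, 0.0267]
orientation: [3.136, 0.185, 0.002]
contact_force: [-6.3, -0.6, 9.0]
finger_gap: 0.694
gripper_force: 46.8
```

servo_tool:
  steps:
    - [0,0,0,0]
    - [0,0,0,0]
    - [0,0,0,0]
    - [0,0,0,0]
    - [0,0,0,0]
  fingers: 100

```text
t: 7.3
ee_pos: [0.6537, 0.0301, 0.0252]
orientation: [3.136, 0.185, -0.0]
contact_force: [0.3, -0.5, -0.9]
finger_gap: 0.994
gripper_force: 0.0
```

servo_tool:
  steps:
    - [0,0,1,0]
    - [0,0,3,0]
    - [0,0,5,0]
    - [-2,0,6,0]
    - [-2,0,4,0]
    - [-2,0,4,0]
    - [0,0,0,0]
    - [0,0,0,0]

```text
t: 8.3
ee_pos: [0.5939, 0.0301, 0.2544]
orientation: [-3.136, -0.185, 0.0]
contact_force: [-0.6, 0.3, -0.3]
finger_gap: 1.002
gripper_force: 0.0
```

Run:
```python
from h import *
c=cap('wrist'); s=sense(); print(s['ee_pos'],yaw(s),s['t'],s['contact_force']); P=cloud(c)
o=np.array([.654,.0298]); y=.118; R=np.array([[np.cos(y),-np.sin(y)],[np.sin(y),np.cos(y)]]); L=(P[...,:2]-o)@R
r,n,z,p=top_rect(P,.055,.072,(.55,.75,-.04,.1)); print(r,n,z)
q=(np.array(r[0])/1000-o)@R; print('mould in pocket',q)
A=np.c_[(p[:,:2]-o)@R,np.ones(len(p))]; print('plane',np.linalg.lstsq(A,p[:,2],rcond=None)[0])
cv2.imwrite('pics/w4.png',c['frame']); pickle.dump((c,s),open('w4.pkl','wb'))
```

```text
[0.59381437 0.03008632 0.25363836] 0.11774646733703881 8.35 [ 0.44138434  0.57406911 -0.26372394]
((653.0722045898438, 30.073543548583984), (120.1234359741211, 60.74292755126953), 6.862365245819092) 4912 0.06360272845526846
mould in pocket [-0.00088914  0.00038087]
plane [0.00340621 0.00250161 0.06349471]
```

View pics/w4.png

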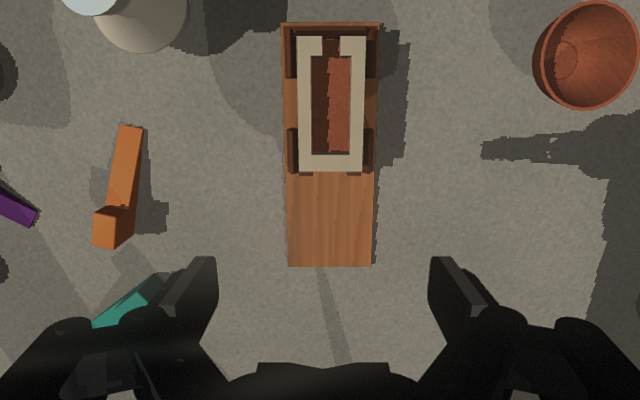

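The mould is seated within 1 mm, flat and square (pixels 298–367, 37–172), and released. The wedge block is at (113,225) with its toe at (130,127). Next I'll refine the wedge pose and the cradle axis.

Run:
```python
from h import *
c,s=pickle.load(open('w4.pkl','rb')); P=cloud(c); f=c['frame']; hsv=cv2.cvtColor(f,cv2.COLOR_BGR2HSV)
m=(hsv[...,1]>150)&(hsv[...,0]<20)
print('wedge',top_rect(P,.003,.06,(.4,.68,.15,.3),m)[:3]); print('block',top_rect(P,.040,.055,(.4,.65,.15,.3),m)[:3])
pts=[]
for v in range(185,262,8):
    u=np.where((P[v,:,2]>.0045)&(P[v,:,2]<.03)&m[v]&(abs(P[v,:,1])<.12))[0]; pts.append((P[v,u.min(),:2]+P[v,u.max(),:2])/2)
pts=np.array(pts); print(pts[[0,-1]],np.polyfit(pts[:,0],pts[:,1],1), np.polyval(np.polyfit(pts[:,0],pts[:,1],1),.654))
q=P[(P[...,2]>.005)&(P[...,2]<.012)&m&(abs(P[...,1])<.12)]; print('deck near end',np.percentile(q[:,0],1))
```

```text
wedge (((541.5535888671875, 250.95333862304688), (27.675106048583984, 129.7330780029297), 83.96427917480469), 3678, np.float64(0.017929092562117804))
block (((497.2456970214844, 255.0668182373047), (26.032718658447266, 40.70222854614258), 84.47306060791016), 884, np.float64(0.04649335605157093))Traceback (most recent call last):
  File "<stdin>", line 7, in <module>
    return umr_minimum(a, axis, None, out, keepdims, initial, where)
ValueError: zero-size array to reduction operation minimum which has no identity
```

servo_tool:
  steps:
    - [-2.4,4.5,0,-0.044]
    - [-2.4,4.5,0,-0.044]
    - [-2.4,4.5,0,-0.044]
    - [-2.4,4.5,0,-0.044]
    - [0,4.5,-2,-0.044]
    - [0,0,-5,0]
    - [0,0,-5,0]
    - [0,0,-5,0]
    - [0,0,-4,0]
    - [0,0,-2.5,0]
    - [0,0,-1.2,0]
    - [0,0,0,0]
    - [0,0,0,0]

```text
t: 9.98
ee_pos: [0.4984, 0.2553, 0.0085]
orientation: [-3.137, 0.16, -0.002]
contact_force: [0.8, -0.6, 0.3]
finger_gap: 1.0
gripper_force: 0.0
```

servo_tool:
  steps:
    - [0,0,0,0]
    - [0,0,0,0]
    - [0,0,0,0]
    - [0,0,0,0]
    - [0,0,0,0]
    - [0,0,0,0]
    - [0,0,0,0]
    - [0,0,0,0]
  fingers: 0
  squeeze: 50

```text
t: 10.98
ee_pos: [0.4981, 0.2552, 0.0079]
orientation: [-3.137, 0.16, -0.001]
contact_force: [-1.0, -1.1, 5.2]
finger_gap: 0.298
gripper_force: 49.7
```

servo_tool:
  steps:
    - [0,0,1,0]
    - [0,0,4,0]
    - [-0.7,-4,4,0.044]
    - [-0.7,-5,0,0.044]
    - [-0.7,-5,0,0.044]
    - [-0.7,-5,0,0.044]
    - [-0.6,-5.8,0,0.044]
    - [0,0,0,0]
    - [0,0,0,0]

```text
t: 12.1
ee_pos: [0.464, 0.0072, 0.0979]
orientation: [-3.136, -0.183, -0.001]
contact_force: [1.1, 0.0, -1.4]
finger_gap: 0.295
gripper_force: 49.5
```

Run:
```python
from h import *
c=cap('wrist'); s=sense(); print(s['ee_pos'],yaw(s),s['t'],s['contact_force'],s['finger_gap']); P=cloud(c); f=c['frame']; hsv=cv2.cvtColor(f,cv2.COLOR_BGR2HSV)
t=np.array(s['ee_pos']); y=yaw(s); R=np.array([[np.cos(y),-np.sin(y)],[np.sin(y),np.cos(y)]]); L=(P[...,:2]-t[:2])@R
cv2.imwrite('pics/w5.png',f); pickle.dump((c,s),open('w5.pkl','wb'))
for v in range(60,300,15):
    u=np.where((hsv[v,:,1]>150)&(hsv[v,:,0]<20)&(P[v,:,2]>.075))[0]
    if len(u)>5: a,b=u[1],u[-2]; print(v,a,b,L[v,a].round(4),L[v,b].round(4),P[v,(a+b)//2,2].round(4), L[v,(a+b)//2].round(4))
```

```text
[0.46402821 0.00770703 0.09778659] 0.11804802580894175 12.15 [ 0.56064846  0.10275604 -2.16507728] 0.2969920972023891
60 289 356 [0.0831 0.0119] [ 0.083 -0.013] 0.1001 [ 0.083  -0.0004]
75 289 356 [0.0776 0.0119] [ 0.0775 -0.013 ] 0.1005 [ 0.0776 -0.0004]
90 289 356 [0.0722 0.0118] [ 0.0722 -0.0131] 0.101 [ 0.0722 -0.0004]
105 289 356 [0.0668 0.012 ] [ 0.0667 -0.0131] 0.1047 [ 0.0668 -0.0004]
120 289 356 [0.0614 0.0119] [ 0.0612 -0.0131] 0.1034 [ 0.0612 -0.0004]
135 289 356 [0.0559 0.012 ] [ 0.0559 -0.013 ] 0.1052 [ 0.0558 -0.0004]
150 289 355 [0.0503 0.0121] [ 0.0502 -0.0128] 0.1073 [ 0.0504 -0.0003]
165 290 356 [0.0448 0.0118] [ 0.0714 -0.0007] 0.107 [ 0.0447 -0.0007]
180 290 355 [0.0395 0.0117] [ 0.0393 -0.0128] 0.1089 [ 0.0393 -0.0003]
195 290 355 [0.0333 0.012 ] [ 0.0335 -0.0129] 0.1096 [ 0.0336 -0.0003]
210 291 355 [0.0279 0.0116] [ 0.028  -0.0129] 0.1101 [ 0.0277 -0.0007]
225 291 355 [0.0221 0.0117] [ 0.0222 -0.013 ] 0.1122 [ 0.0224 -0.0007]
240 291 354 [0.0182 0.0113] [ 0.018  -0.0123] 0.1168 [ 0.0181 -0.0003]
255 287 358 [0.0176 0.0117] [ 0.018  -0.0126] 0.1304 [ 0.0185 -0.0003]
270 285 361 [0.0155 0.0118] [ 0.016 -0.013] 0.1369 [ 0.0163 -0.0007]
285 286 360 [0.0103 0.0116] [ 0.0111 -0.0127] 0.1362 [ 0.0104 -0.0006]
```

View pics/w5.png

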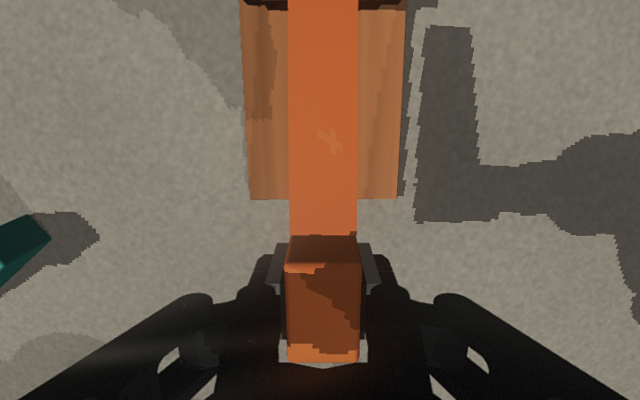

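Wedge held level and aligned in the hand (columns 289–356, block at rows 240–360). The deck lies below it, with its edges at about columns 248 and 400. One quick check of the channel's centre line.

Run:
```python
from h import *
c,s=pickle.load(open('w5.pkl','rb')); P=cloud(c)
o=np.array([.654,.0298]); y=.118; R=np.array([[np.cos(y),-np.sin(y)],[np.sin(y),np.cos(y)]]); L=(P[...,:2]-o)@R
for v in range(30,190,25):
    u=np.where((P[v,:,2]>.0045)&(P[v,:,2]<.03))[0]; print(v,L[v,u.min()].round(4),L[v,u.max()].round(4),((L[v,u.min()]+L[v,u.max()])/2).round(4))
v=[np.where((P[:,u,2]>.0045)&(P[:,u,2]<.02))[0].max() for u in (265,275,375,385)]; print('deck end',[L[a,u,0].round(4) for a,u in zip(v,(265,275,375,385))])
print('tcp in pocket',(np.array(s['ee_pos'][:2])-o)@R)
```

```text
30 [-0.0832  0.049 ] [-0.0834 -0.0498] [-0.0833 -0.0004]
55 [-0.0975  0.0498] [-0.0977 -0.0493] [-0.0976  0.0002]
80 [-0.1123  0.0492] [-0.1125 -0.0495] [-1.124e-01 -1.000e-04]
105 [-0.1275  0.0488] [-0.1276 -0.0494] [-0.1275 -0.0003]
130 [-0.1431  0.0491] [-0.1433 -0.0497] [-0.1432 -0.0003]
155 [-0.1593  0.0493] [-0.1598 -0.0503] [-0.1595 -0.0005]
180 [-0.1762  0.0498] [-0.1764 -0.0496] [-1.763e-01  1.000e-04]
deck end [np.float64(-0.1888), np.float64(-0.1884), np.float64(-0.189), np.float64(-0.1891)]
tcp in pocket [-0.19125167  0.00042535]
```

servo_tool:
  steps:
    - [0,0,-4,0]
    - [0,0,-2.5,0]
    - [0,0,-1,0]
    - [0,0,-0.5,0]
    - [0,0,-0.2,0]
    - [0,0,0,0]

```text
t: 12.9
ee_pos: [0.4643, 0.0071, 0.0161]
orientation: [3.136, 0.185, 0.001]
contact_force: [-0.3, 0.8, -0.7]
finger_gap: 0.3
gripper_force: 49.6
```

servo_tool:
  steps:
    - [0.6,0.07,0,0]
    - [1,0.12,0,0]
    - [1,0.12,0,0]
    - [1,0.12,0,0]
    - [1,0.12,0,0]
    - [0.7,0.08,0,0]
    - [0.4,0.05,0,0]
    - [0,0,0,0]

```text
t: 13.9
ee_pos: [0.5215, 0.014, 0.0159]
orientation: [3.136, 0.185, 0.0]
contact_force: [-2.8, 0.2, 5.2]
finger_gap: 0.301
gripper_force: 50.5
```

servo_tool:
  steps:
    - [0.3,0.03,0,0]
    - [0.3,0.04,0,0]
    - [0.3,0.04,0,0]
    - [0.3,0.03,0,0]
    - [0.3,0.04,0,0]
    - [0.3,0.04,0,0]
    - [0.2,0.02,0,0]
    - [0.1,0.01,0,0]
    - [0,0,0,0]
    - [0,0,0,0]

```text
t: 15.15
ee_pos: [0.542, 0.0164, 0.0159]
orientation: [-3.136, -0.185, 0.001]
contact_force: [-6.7, -1.4, 8.9]
finger_gap: 0.299
gripper_force: 50.9
```

```bash
cat > chk.py <<'E'
from h import *
o=np.array([.654,.0298]); y=.118; R=np.array([[np.cos(y),-np.sin(y)],[np.sin(y),np.cos(y)]])
s=sense(); print('t',s['t'],'tcp',(np.array(s['ee_pos'][:2])-o)@R,s['ee_pos'][2],s['contact_force'],s['gripper_force'])
for n in('wrist','top'):
    c=cap(n); P=cloud(c); L=(P[...,:2]-o)@R; hsv=cv2.cvtColor(c['frame'],cv2.COLOR_BGR2HSV)
    m=(P[...,2]>.052)&(P[...,2]<.085)&(abs(L[...,0])<.07)&(abs(L[...,1])<.035)&(hsv[...,1]<110)&(hsv[...,2]>70)
    q=np.c_[L[m],P[m][:,2]]; print(n,len(q))
    if len(q)>20:
        a=np.linalg.lstsq(np.c_[q[:,:2],np.ones(len(q))],q[:,2],rcond=None)[0]; print(a,'top z at plain/spout end',a[2]-.06*a[0],a[2]+.06*a[0],'x range',np.percentile(q[:,0],[1,99]),'y',np.percentile(q[:,1],[1,99]))
cv2.imwrite('pics/w6.png',cap('wrist')['frame'])
E
python3 chk.py
```

```text
t 15.15 tcp [-1.12755137e-01 -9.36029642e-05] 0.015869250916470703 [-6.72090073 -1.43375299  8.92790596] 50.868346095085144
wrist 25530
[-0.06956492  0.01173088  0.06463933] top z at plain/spout end 0.06881322062477728 0.060465429645732476 x range [-0.05673227 -0.02029723] y [-0.02955193  0.0296133 ]
top 147
[-0.04153028 -0.01994252  0.0645318 ] top z at plain/spout end 0.06702361485099437 0.062039980711286524 x range [-0.0210804   0.06277086] y [-0.02966835  0.02905356]
```

View pics/w6.png

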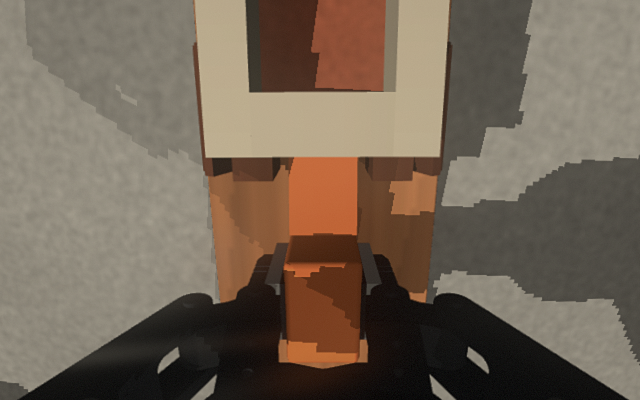

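The mould's plain end is up about 5 mm: the geometry gives 4.6 mm, the top camera slope 5.0 mm and the edge height 5.1 mm. In the picture the wedge is centred (columns 289–357) and the fingers are clear of the mould edge at row 157. I'll let it settle briefly, then hand in.

servo_tool:
  steps:
    - [0,0,0,0]
    - [0,0,0,0]
    - [0,0,0,0]
    - [0,0,0,0]

```text
t: 15.8
ee_pos: [0.542, 0.0164, 0.0159]
orientation: [-3.136, -0.185, 0.001]
contact_force: [-7.1, -1.1, 8.2]
finger_gap: 0.299
gripper_force: 50.9
```

```bash
python3 -c "
from h import *
print(sign_off())"
```

```text
the job is handed in; nothing more can be done
None
```

I've handed the job in at about 16 s, and no verdict came back: the mould sat flat and square in the pocket when released, and the gripped wedge now holds its plain end up by about 5 mm (measured before hand-in).

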